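Refit a stock-trolley wheel and lock it with a hairpin clip

TASK

The stock trolley's wheel is off its axle. Lower the big wheel (the one with the raised hub) gently over the upright axle pin until it sits on the block, then slide the straight leg of the hairpin clip through the cross hole in the pin, above the hub, and push until the sprung leg snaps round the pin and the loop is up against it. Feel your way and never force it (25 N at most between clip and pin), let go of everything, and leave the other things on the counter where they are.

Things in the scene. Friction and masses are not known exactly. Their poses are not given: they have to be found in the camera images.
- axle_block: Fixed axle block with an upright axle pin in its middle. Origin: centre of the underside, on the counter and on the pin's axis; z up; x along the pin's cross hole. Dark foot plate 110 (x) x 80 (y) x 8 mm, on it a grey block 46 x 46 mm whose flat top, 30 mm above the origin, is the wheel's seat. With the wheel on, the hub's top is 66 mm above the origin.
- pin_foot (a point): Where the steel pin (16 mm across) leaves the block, 30 mm above the block's origin. The pin floats endways in a tight rubber bush: its height differs each time and is NOT reported; see or feel it. Its top (last 3 mm taper to 10 mm across) is 73 to 99 mm above this point. It slides up or down only under some 20 N and stays where left.
- hole_low (a point): Fixed mark on the pin's axis, 73 mm above the block's origin: the lowest place the cross hole's centre can be. The true hole is 0 to 26 mm above this mark, always 30 mm below the pin's top. It runs along the block's x, open at both ends, 8 mm wide, 8 mm high, upper and lower edges bevelled 1.5 mm. Same axes as the block.
- wheel: Wheel lying flat, loose, about 0.22 kg. Origin: centre of the underside, z up. Black tyre 90 mm across, 22 mm high, with a 66 mm opening; white web 6 to 16 mm up; white round hub 36 mm across rising to 36 mm (14 mm proud of the tyre): grip the hub. Bore 20 mm, right through. Seated, its origin is 30 mm above the block's. The smaller black wheel without a raised hub is a bystander.
- clip: Steel hairpin clip of 5 mm wire, lying flat with z up, 55 g. Origin: on the axis of the straight leg, where the pin's axis comes when the clip is fully home; 2.5 mm above the counter at the start. +x runs along the straight leg to its tip; the loop is at -x; y points to the wavy sprung leg. Slide it on in its +x direction, from either end of the hole.
- clip_loop (a point): Middle of the clip's long double-coil loop, at x -30, y 12, z 2.5 mm in the clip's frame (same axes), 5 mm above the counter at the start. The loop spans x -53.5 to -4.5, y -2.5 to 26.5 (29 mm wide, sides straight from x -39 to -19), z -2.5 to 7.5 mm. Grip it here, jaws closing along y.
- clip_tip (a point): Round end of the clip's straight leg, x = 47.5, y = z = 0 mm in the clip's frame. It meets the pin when the clip's origin is 55 mm from the pin's axis.
- clip_neck (a point): Narrowest place between the legs, x = 13, y = 5.5 mm in the clip's frame (on the wavy leg's centre line, closed). From here the wavy leg flares to x 36, y 15.5 mm; it is sprung and opens to +y. It starts to spread about 25 mm before home, needing some 3 to 8 N of push, snaps over in the last 13 mm, then the loop stops hard on the pin. Let go, the clip may sag a little.
- screwdriver: Bystander: screwdriver lying on the counter. Leave alone.
- wrench: Bystander: open-ended wrench lying near the robot. Leave alone.
- spare_wheel: Bystander: small plain black wheel, 60 mm across, 20 mm high, lying flat; origin centre of underside. Leave alone.
- toy_truck: Bystander: toy truck, 100 mm long, 56 mm high. Leave alone.
- glue: Bystander: bottle, 44 mm across, 120 mm high, standing. Leave alone.
- gift_box: Bystander: cardboard box 90 x 120 x 50 mm. Leave alone.
- tape_roll: Bystander: cardboard-coloured roll, 90 mm across, 35 mm high, lying flat. Leave alone.
- parts_tray: Bystander: grey open tray 100 x 140 x 35 mm. Leave alone.
Mind the look-alikes: they are no part of the job. What is shaped like the clip but blue is not meant.

How it is judged (in metres and radians):
On the way, in this order (a step that is already met when the one before it is completed fails the run):
1. the wheel is on the axle pin, down on the block (horizontal distance between wheel and axle_block below 0.005 m and z of wheel in the frame of axle_block between 0.026 and 0.034 m and angle between wheel's own z axis and vertical below 0.08 rad), for 0.2 s.
2. the clip is through the pin's hole, home against the pin, with the wheel on (all of step 1 and horizontal distance between clip and axle_block below 0.004 m and z of clip in the frame of axle_block between 0.068 and 0.102 m and angle between the z axis of clip and the z axis of axle_block, either way round below 0.6 rad and angle between the x axis of clip and the x axis of axle_block, either way round below 0.5 rad), for 0.2 s.
At the end, for the whole second after the job is handed in: Wheel flat on the block round the pin (within 5 mm of its axis, 26 to 34 mm up); clip's leg through the hole (clip may sag: within 0.6 rad of level, 0.5 rad of the hole), origin within 4 mm of the pin's axis seen from above and 68 to 102 mm above the block's origin; both released, at rest (all of step 2 and linear speed of each of clip, wheel below 0.02 m/s); the robot touches nothing.
It fails at once if the clip is forced: more than 25 N between the clip and the axle pin or block (contact force between clip and axle_block above 25 N).
It fails at once if the wheel is banged or forced on: more than 40 N between it and the axle pin or block (contact force between wheel and axle_block above 40 N).
It fails at once if the robot presses on the axle pin or block with more than 40 N (contact force between any of the fingers, the arm and axle_block above 40 N).
It fails at once if another thing on the counter is moved by more than 30 mm (distance of any of screwdriver, wrench, spare_wheel, toy_truck, glue, gift_box, tape_roll, parts_tray from where it was at the start of the episode above 0.03 m).
It also fails if it takes over 72 s, if anything falls off the work surface, if the arm or the gripper's body presses on something with over 40 N, if the wrist force passes 120 N, or if a joint passes its speed limit or range.

ROBOT

A 6-joint arm with a two-finger parallel gripper is mounted at the origin on the work surface. World frame = base frame: x ahead of the robot, y to its left, z up, the work surface at z = 0. Lengths are in m, angles in degrees, forces in N, time in s.
With the tool pointing down it reaches from about 0.325 to 0.85 m from the base axis. Payload 15.5 kg.
Tool frame: the origin (TCP) lies at the very end of the fingers, on their centre line; the grasp point (between the pads) lies arm.grip_depth behind it (arm.grip_depth is the distance from the TCP to the grasp point, in m); z points along the fingers, y is the direction in which the jaws open and shut (so a half turn about z gives the same grasp; the last joint's range is limited). The gripper opens to 91 mm and grips with 3 to 60 N. Pads are 32 mm wide; open, the fingers measure 118 mm over their backs; the gripper's body (76 mm by 178 mm) begins 60 mm behind the grasp point.
Start: joints at [68.44, 28.281, 77.091, -0, 74.628, -5.472], TCP at [0.173, 0.601, 0.214] pointing down, gripper open.
Joint ranges: [-166.48, 166.48], [-47.26, 123.95], [12.59, 153.08], [-70.14, 250.14], [6.76, 159.57], [-176.63, 176.63]. Speed limits (degrees/s): [108.29, 108.29, 147.25, 172.46, 172.46, 172.46].

INTERFACE

Orientations are given as a 3x3 rotation matrix whose columns are the frame's x, y, z axes.
In Python, from rig import arm gives the robot as it stands. Calls block until the motion is done:
- arm.move_to(position, orientation): joint-space move of the TCP to a pose.
- arm.move_l(position, orientation=None, feed=0.15): straight line of the TCP; orientation=None keeps the orientation; feed is the mean speed in m/s.
- arm.move_joints(angles): joint-space move.
- arm.grip(opening): finger opening in m; the grip force is fixed at half the most; returns when the fingers have stopped.
- arm.sleep(seconds).
- arm.solve_ik(position, orientation): joint angles nearest the present ones, or None.
- arm.snapshot(name): name is "side" or "top"; returns the picture (480x640x3 uint8, red, green, blue); there is no depth.
- arm.get_calibration(name): a dict with "intrinsics" (3x3 intrinsics, pixels), "cam_to_world" (4x4, takes a point from camera to world coordinates). Camera axes: x right, y down, z forward; pixel columns grow to the right and rows downward; lengths in m; the calibration is good to about 2 mm. A picture is of the moment at which its call begins. get_calibration takes no time and is no camera call.
A pose or a line that the arm cannot do raises arm.Unreachable and nothing moves.
- arm.sign_off(): hands the job in, once; it reports no verdict.
Readings, each from a call of its own:
- arm.current_t(): time.
- arm.current_joint_positions(): joint angles.
- arm.current_dq(): joint speeds.
- arm.current_tau(): joint torques, N m.
- arm.current_ee_pos(): TCP position.
- arm.current_tool_rot(): TCP orientation.
- arm.current_force(): force on the tool from outside, world axes, zero at the start.
- arm.current_torque(): the same for the moment, N m.
- arm.current_width(): finger opening in m.
Only numpy, scipy, OpenCV 4.12 (cv2) and the standard library are available. Lean on these libraries where they do the work, as an engineer would, in place of code of your own. Each camera call takes 0.05 s, during which the arm holds its last target.

## Working session

There is one attempt and no reset: what is moved stays moved. The work goes in short steps, each a Python script; the robot and the scene stay as the last script left them, time stands still between calls to the robot, and variables do not carry over. Pictures are saved under pics/ and viewed, and the job is handed in when it is done.

```bash
ls; mkdir -p pics
python3 - <<'E'
from rig import arm
import cv2,numpy as np
print(arm.current_t(),arm.grip_depth,arm.current_width())
np.set_printoptions(precision=4,suppress=True)
for n in ("side","top"):
    im=arm.snapshot(n); cv2.imwrite(f"pics/{n}0.png",im[:,:,::-1]); print(n,arm.get_calibration(n))
print(arm.current_t(),arm.current_tool_rot())
E
```

```text
pics
0.0 0.0188 0.09124630813065535
side {'intrinsics': array([[580.6379,   0.    , 313.8134],
       [  0.    , 580.6379, 244.4332],
       [  0.    ,   0.    ,   1.    ]]), 'cam_to_world': array([[ 0.9555, -0.1269,  0.2663,  0.268 ],
       [-0.2945, -0.4623,  0.8364, -0.9316],
       [ 0.017 , -0.8776, -0.4791,  0.5916],
       [ 0.    ,  0.    ,  0.    ,  1.    ]])}
top {'intrinsics': array([[444.5893,   0.    , 317.7783],
       [  0.    , 444.5893, 236.1997],
       [  0.    ,   0.    ,   1.    ]]), 'cam_to_world': array([[-0.0256, -0.9976,  0.0636,  0.5175],
       [-0.9997,  0.0252, -0.0069, -0.0099],
       [ 0.0052, -0.0637, -0.998 ,  0.9133],
       [ 0.    ,  0.    ,  0.    ,  1.    ]])}
0.1 [[-0.9608  0.2771 -0.0004]
 [ 0.2771  0.9608 -0.001 ]
 [ 0.0001 -0.0011 -1.    ]]
```

View pics/side0.png

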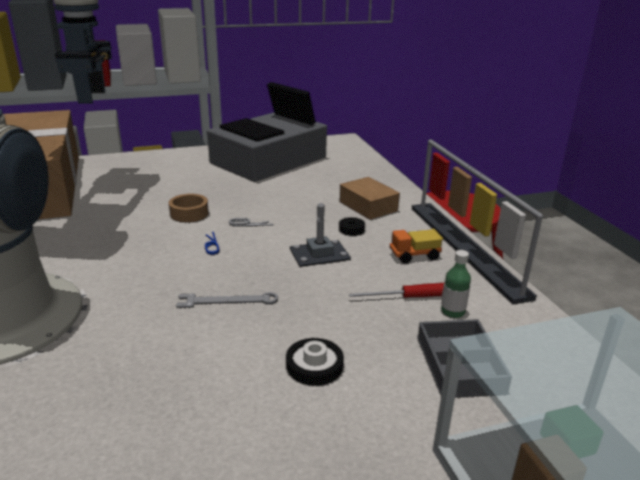

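View pics/top0.png

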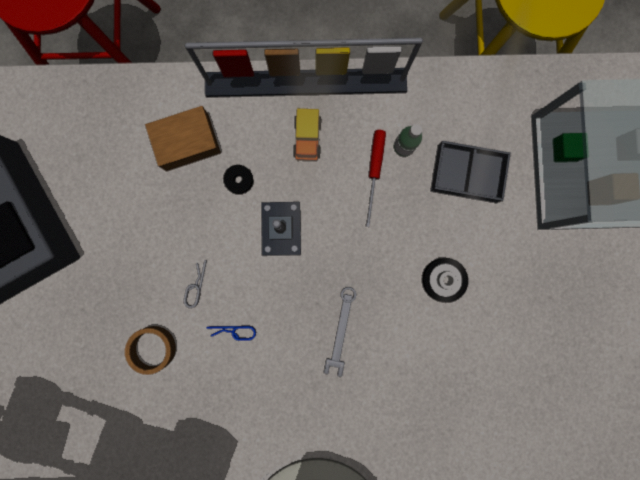

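Wheel candidates in the top view: big wheel with a white hub (445,279), small black wheel (238,179) and tape roll (150,350). I choose (445,279). Clip candidates: steel clip (197,284) and blue look-alike (232,331). I choose the steel one. Next I check both in close crops.

Run:
```python
import cv2,numpy as np
t=cv2.imread("pics/top0.png");s=cv2.imread("pics/side0.png")
def c(im,x,y,w,h,k):return cv2.resize(im[y:y+h,x:x+w],None,fx=k,fy=k,interpolation=cv2.INTER_CUBIC)
a=np.hstack([c(t,170,250,50,60,8),c(t,250,190,60,75,6.4)[:480]])
cv2.imwrite("pics/t_clip_block.png",a); print(a.shape)
a=np.hstack([c(t,415,250,60,60,6)[:360],c(s,280,330,70,60,6)[:360]]);cv2.imwrite("pics/wheel.png",a)
a=np.hstack([c(s,220,205,60,35,6),c(s,285,195,70,75,5)[:210]]);
cv2.imwrite("pics/s_clip.png",c(s,220,205,70,40,10));cv2.imwrite("pics/s_block.png",c(s,285,195,70,75,8))
```

```text
(480, 784, 3)
```

View pics/t_clip_block.png

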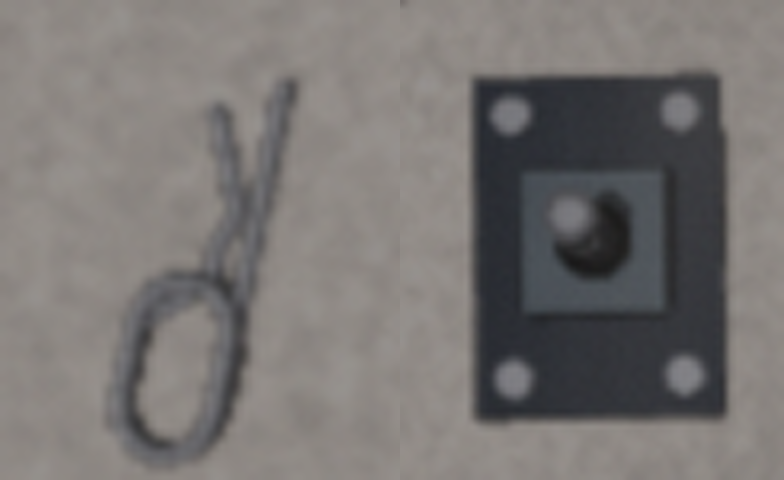

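View pics/wheel.png

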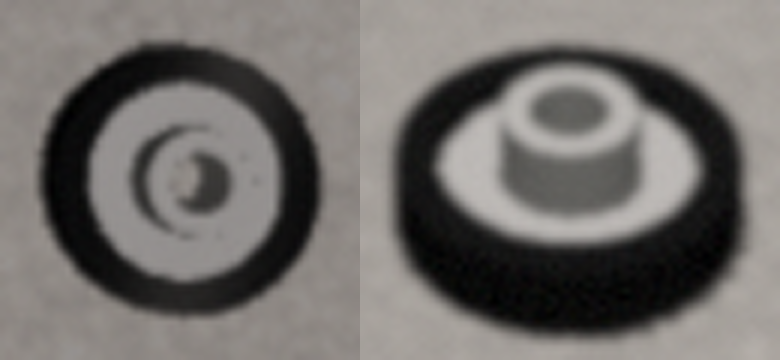

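View pics/s_clip.png

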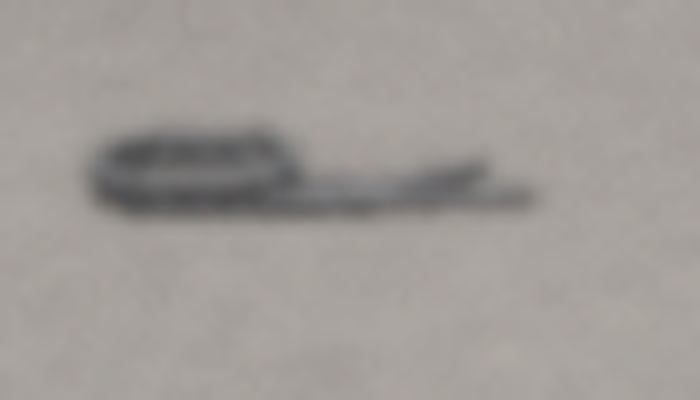

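View pics/s_block.png

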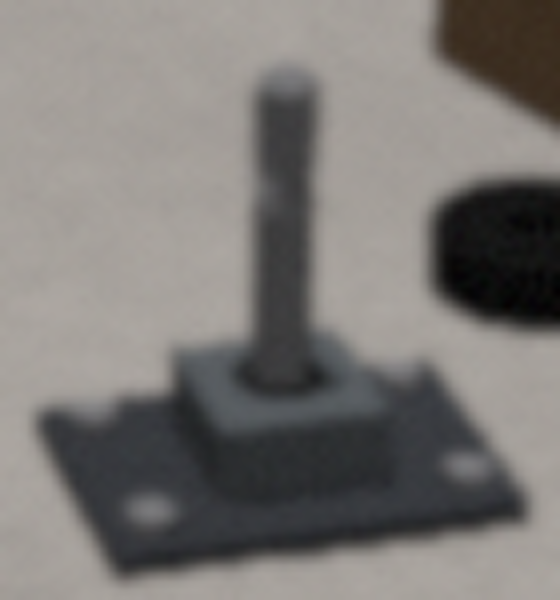

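The crops confirm the choices. The steel clip has its straight leg on the right, with the tip at crop (290,87), the loop at (175,370) and the wavy leg to its left (+y). The wheel has a raised white hub. The pin's hole end shows in the side crop at about (270,195). Next I triangulate.

```bash
cat > h.py <<'E'
import numpy as np
from rig import arm
np.set_printoptions(precision=4,suppress=True)
def ray(n,p):
    c=arm.get_calibration(n);K=c["intrinsics"];T=c["cam_to_world"]
    d=T[:3,:3]@np.linalg.solve(K,[p[0],p[1],1.]);return T[:3,3],d/np.linalg.norm(d)
def onz(n,p,z):
    o,d=ray(n,p);return o+d*(z-o[2])/d[2]
def tri(pt,ps):
    a,u=ray("top",pt);b,v=ray("side",ps)
    s=np.linalg.lstsq(np.stack([u,-v],1),b-a,rcond=None)[0]
    p,q=a+s[0]*u,b+s[1]*v;return (p+q)/2,np.linalg.norm(p-q)
def cr(x,y,x0,y0,k):return ((x+.5)/k-.5+x0,(y+.5)/k-.5+y0)
def proj(n,P):
    c=arm.get_calibration(n);T=c["cam_to_world"];q=T[:3,:3].T@(np.asarray(P)-T[:3,3]);q=c["intrinsics"]@q;return q[:2]/q[2]
E
python3 - <<'E'
from h import *
B=lambda x,y:cr(x-400,y,250,190,6.4); C=lambda x,y:cr(x,y,170,250,8); W=lambda x,y:cr(x,y,415,250,6)
SW=lambda x,y:cr(x-360,y,280,330,6);SC=lambda x,y:cr(x,y,220,205,10);SB=lambda x,y:cr(x,y,285,195,8)
pl=np.array([onz("top",B(*p),.008) for p in [(473,77),(718,75),(725,418),(476,418)]]);print("plate",pl,pl.mean(0),np.linalg.norm(np.diff(pl,axis=0),axis=1))
e=[pl[0]-pl[3],pl[1]-pl[2]];print([np.degrees(np.arctan2(v[1],v[0])) for v in e])
sc=np.array([onz("top",B(*p),.009) for p in [(510,115),(680,111),(685,376),(513,381)]]);print("screws",sc.mean(0));print([np.degrees(np.arctan2(v[1],v[0])) for v in [sc[0]-sc[3],sc[1]-sc[2]]])
st=np.array([onz("top",B(*p),.030) for p in [(523,171),(664,171),(664,313),(523,313)]]);print("seat",st.mean(0),np.ptp(st,axis=0))
print("side plate",np.array([onz("side",SB(*p),.008) for p in [(40,412),(427,362),(524,505),(118,562)]]).mean(0))
print("side seat",np.array([onz("side",SB(*p),.030) for p in [(176,352),(338,334),(388,400),(222,428)]]).mean(0))
print("pintop",tri(B(571,213),SB(288,82)))
print("hub",tri(W(190,181),SW(571,110)), "tyre circle top", onz("top",W(180,180),.011))
tip=tri(C(290,85),SC(535,196));print("tip",tip,onz("top",C(290,85),.0025),onz("side",SC(535,196),.0025))
a,b=onz("top",C(290,85),.0025),onz("top",C(251,260),.0025);print("leg ang",np.degrees(np.arctan2(*(a-b)[1::-1])))
print("loop",onz("top",C(176,368),.0055),tri(C(176,368),SC(194,168)))
E
```

```text
plate [[0.6491 0.0984 0.008 ]
 [0.6478 0.02   0.008 ]
 [0.538  0.0203 0.008 ]
 [0.54   0.0993 0.008 ]] [0.5937 0.0595 0.008 ] [0.0784 0.1098 0.0791]
[np.float64(-0.49956245679027356), np.float64(-0.1531898235569104)]
screws [0.594  0.0597 0.009 ]
[np.float64(-0.405379181256752), np.float64(-0.19124820334128767)]
seat [0.5933 0.0592 0.03  ] [0.0454 0.0448 0.    ]
side plate [0.594  0.0541 0.008 ]
side seat [0.595  0.0563 0.03  ]
pintop (array([0.5952, 0.0588, 0.1116]), np.float64(0.0010328309293912282))
hub (array([ 0.4824, -0.268 ,  0.0323]), np.float64(0.0029122273757171244)) tyre circle top [ 0.4806 -0.2705  0.011 ]
tip (array([0.5336, 0.2134, 0.0022]), np.float64(0.0028070410939559903)) [0.5322 0.2138 0.0025] [0.5348 0.2125 0.0025]
leg ang -13.152617390748809
loop [0.4613 0.2425 0.0055] (array([0.462 , 0.2426, 0.0047]), np.float64(0.001547420655691139))
```

Measured positions:

| Item | Position (m) | Notes |
|---|---|---|
| Block | (0.594, 0.059) | yaw about -0.3° |
| Pin top | z about 0.112 | so the hole is at about 0.082, inside the allowed range |
| Wheel hub | (0.4815, -0.269) | top about 0.034, against 0.036 in the text |
| Clip loop | (0.4615, 0.2425) | z about 0.005 |
| Clip tip | (0.533, 0.2133) | yaw about -13.4°, loop-to-tip length 77.2 mm against 78.4 expected |

I fetch the wheel first, squeezing it in two directions so it is centred in the gripper.

```bash
cat >> h.py <<'E'
def R(psi):
    c,s=np.cos(np.radians(psi)),np.sin(np.radians(psi));return np.array([[-c,-s,0],[-s,c,0],[0,0,-1.]])
E
python3 - <<'E'
from h import *
import cv2
x,y=.4815,-.269
for p in (-90,0,90):print(p,arm.solve_ik([x,y,.06],R(p)),arm.solve_ik([.594,.059,.15],R(p)))
print(arm.current_force())
arm.move_to([x,y,.06],R(-90)); print(arm.current_t(),arm.current_joint_positions())
im=arm.snapshot("side");cv2.imwrite("pics/side1.png",im[:,:,::-1])
E
```

```text
-90 [-35.3943  33.8836  96.639   -0.      49.4774 -35.3943] [-0.0579 29.8779 85.5281 -0.     64.594  -0.0579]
0 [ -35.3943   33.8836   96.639    -0.       49.4774 -125.3943] [ -0.0579  29.8779  85.5281  -0.      64.594  -90.0579]
90 [-35.3943  33.8836  96.639   -0.      49.4774 144.6057] None
[-0.2258 -0.9604 -0.0112]
3.3667 [-35.3356  33.8766  96.6331   0.0056  49.4819 -35.3913]
```

View pics/side1.png

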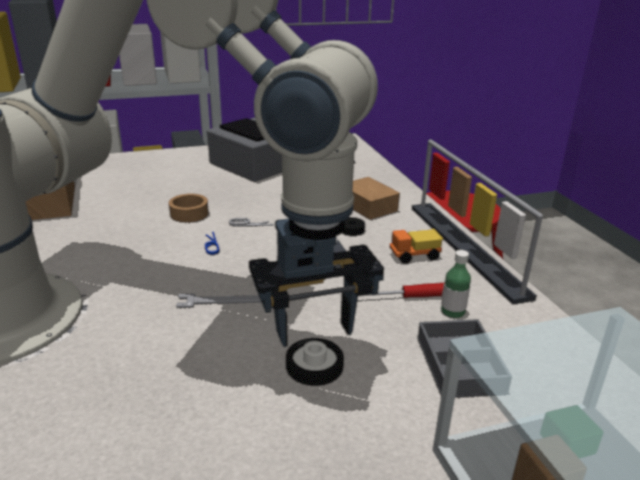

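The open fingers at (283,340) and (350,330) straddle the wheel hub at (314,350), as expected. I go down, squeeze, turn 90° and squeeze again.

Run:
```python
from h import *
import cv2
x,y=.4815,-.269
print(arm.current_ee_pos())
arm.move_l([x,y,.0245],R(-90),feed=.1); print(arm.current_force())
arm.grip(.030); print(arm.current_width(),arm.current_t())
arm.grip(.06)
arm.move_l([x,y,.040],R(-90),feed=.1)
arm.move_to([x,y,.040],R(0));
arm.move_l([x,y,.0245],R(0),feed=.1)
arm.grip(.030); print(arm.current_width(),arm.current_t(),arm.current_force())
arm.move_l([x,y,.15],feed=.2);print(arm.current_width(),arm.current_t(),arm.current_force())
im=arm.snapshot("side");cv2.imwrite("pics/side2.png",im[:,:,::-1])
```

```text
[ 0.4818 -0.2686  0.0601]
[ 1.0884 -0.0296  0.456 ]
0.03536420273027752 4.825
0.03511205885296636 7.9917 [ 0.6896 -0.9225  4.8542]
0.03461447992320271 8.7667 [-0.7284  0.4524 -3.4274]
```

View pics/side2.png

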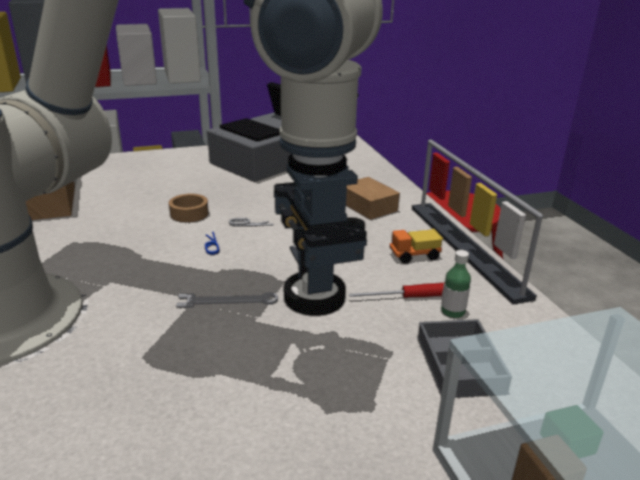

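The wheel is held level at (315,292), width 35 mm. I carry it over the pin and look.

Run:
```python
from h import *
import cv2
arm.move_to([.594,.059,.175],R(0))
arm.move_l([.594,.059,.150],R(0),feed=.1)
print(arm.current_t(),arm.current_force(),arm.current_ee_pos())
for n in("side","top"):
  im=arm.snapshot(n);cv2.imwrite(f"pics/{n}3.png",im[:,:,::-1])
im=cv2.imread("pics/side3.png")[150:280,260:390];cv2.imwrite("pics/side3c.png",cv2.resize(im,None,fx=4.6,fy=4.6,interpolation=2))
```

```text
10.525 [ 0.2425  0.472  -2.381 ] [0.5938 0.0583 0.1498]
```

View pics/side3c.png

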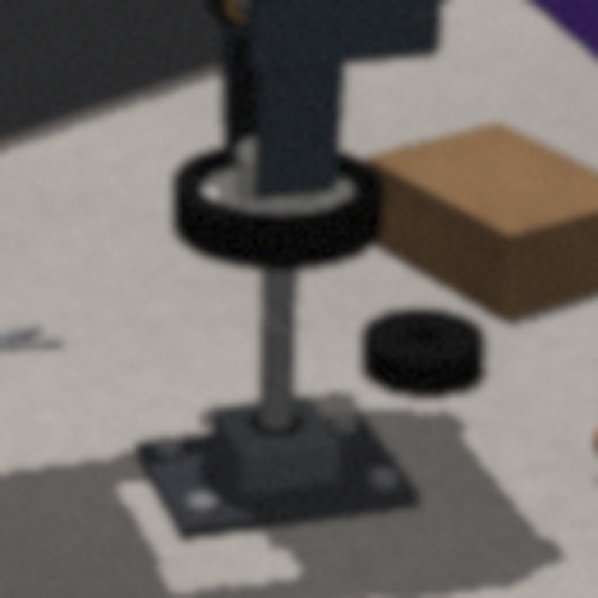

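The wheel (centre about 278) is over the pin (279). I lower it slowly, watching the force.

Run:
```python
from h import *
z=.150; x,y=.594,.059
arm.sleep(.1);f0=arm.current_force();print(f0)
while z>.0545:
    z=max(z-(.002 if z>.115 else .004),.0543)
    arm.move_l([x,y,z],feed=.04)
    f=arm.current_force()-f0
    if np.linalg.norm(f)>2: print(round(z,4),f,arm.current_ee_pos())
    if np.linalg.norm(f)>7: break
print(z,arm.current_t(),f,arm.current_width(),arm.current_ee_pos())
```

```text
[-0.2471 -0.0529 -2.4706]
0.0543 [0.0711 0.3463 5.5337] [0.5945 0.059  0.0546]
0.0543 18.975 [0.0711 0.3463 5.5337] 0.03463011166506334 [0.5945 0.059  0.0546]
```

Contact only came at seating height (TCP 0.0546). I release the wheel and go to the clip, and look at the hole from there.

Run:
```python
from h import *
import cv2
arm.grip(.055)
arm.move_l([.594,.059,.16],feed=.2)
arm.move_to([.4615,.2425,.05],R(-13.4))
print(arm.current_t(),arm.current_ee_pos(),arm.current_width())
for n in("side","top"):
  im=arm.snapshot(n);cv2.imwrite(f"pics/{n}4.png",im[:,:,::-1])
s=cv2.imread("pics/side4.png");t=cv2.imread("pics/top4.png")
a=cv2.resize(s[190:270,280:360],None,fx=7,fy=7,interpolation=2)
cv2.imwrite("pics/side4c.png",a)
cv2.imwrite("pics/clip4.png",cv2.resize(s[140:260,180:330],None,fx=5,fy=5,interpolation=2))
```

```text
21.15 [0.4623 0.2422 0.05  ] 0.05489748622477254
```

View pics/side4c.png

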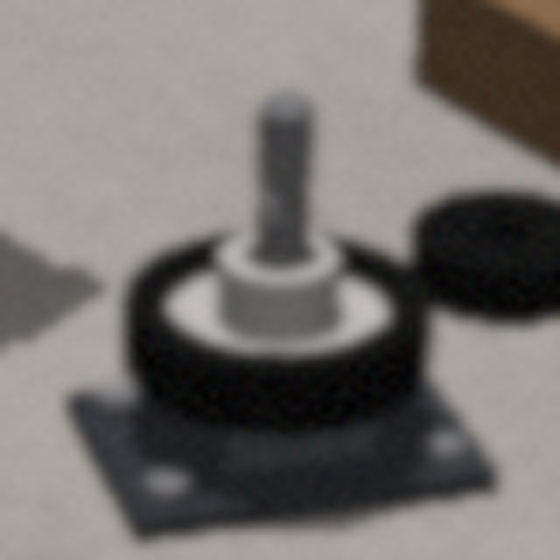

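View pics/clip4.png

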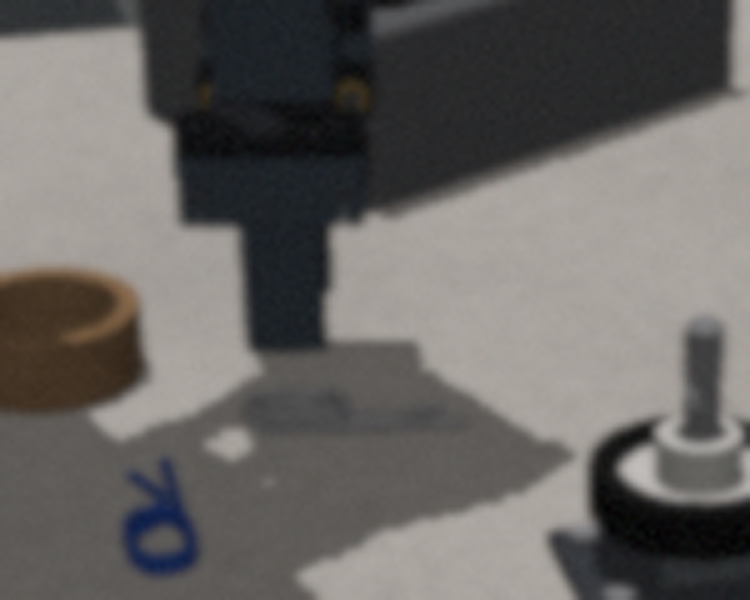

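View pics/top4.png

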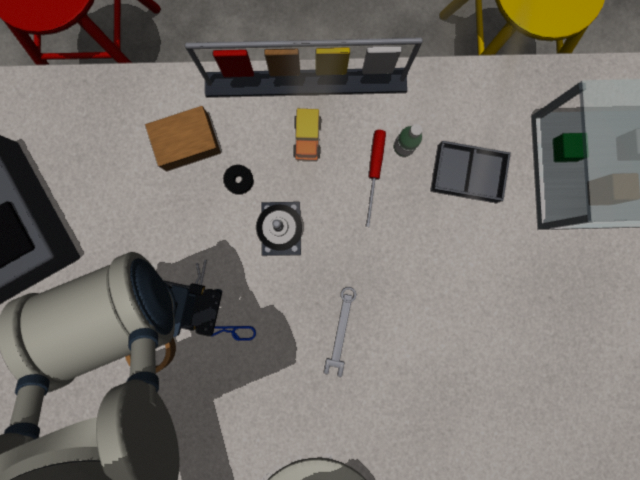

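The wheel sits flat on the block with the hub round the pin. The pin top is at crop (287,97) and the bright bevel of the hole at about (272,203). I refine the hole height relative to the hub and grip the clip.

Run:
```python
from h import *
K=lambda P:(proj("side",P)-[280,190]+.5)*7-.5
for z in (.066,.108,.110,.112,.114,.116):print(z,K([.594,.057,z]))
for z in (.078,.080,.082,.084,.086):print("hole -x end",z,K([.586,.057,z]))
print("hub top edges near/far",K([.594+.018*-.30,.057-.018*.95,.066]),K([.594+.018*.30,.057+.018*.95,.066]))
# grip clip
arm.move_l([.4615,.2425,.0022],R(-13.4),feed=.08);f=arm.current_force();print(f,arm.current_ee_pos())
arm.grip(.024);print(arm.current_width(),arm.current_t(),arm.current_force())
```

```text
0.066 [279.6513 254.5328]
0.108 [282.8852 121.4537]
0.11 [283.042  114.9998]
0.112 [283.1991 108.5352]
0.114 [283.3565 102.0597]
0.116 [283.5141  95.5733]
hole -x end 0.078 [253.7994 220.2374]
hole -x end 0.08 [253.9304 213.9337]
hole -x end 0.082 [254.0617 207.6195]
hole -x end 0.084 [254.1932 201.2949]
hole -x end 0.086 [254.325  194.9598]
hub top edges near/far [279.7585 283.1269] [279.5469 226.7008]
[-0.6998  0.5745 -0.8586] [0.4617 0.2425 0.0024]
0.028324399394641066 22.5333 [-0.6727  0.7889  4.5964]
```

Run:
```python
import cv2
s=cv2.imread("pics/side4.png")
a=cv2.resize(s[198:238,300:345],None,fx=14,fy=14,interpolation=2)
a=cv2.convertScaleAbs(a,alpha=1.7,beta=-40)
for i in range(0,40,5):cv2.putText(a,str(198+i),(0,i*14+10),0,.4,(0,0,255));cv2.line(a,(25,i*14+7),(40,i*14+7),(0,0,255))
cv2.imwrite("pics/pin4.png",a)
```

```text
(no output)
```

View pics/pin4.png

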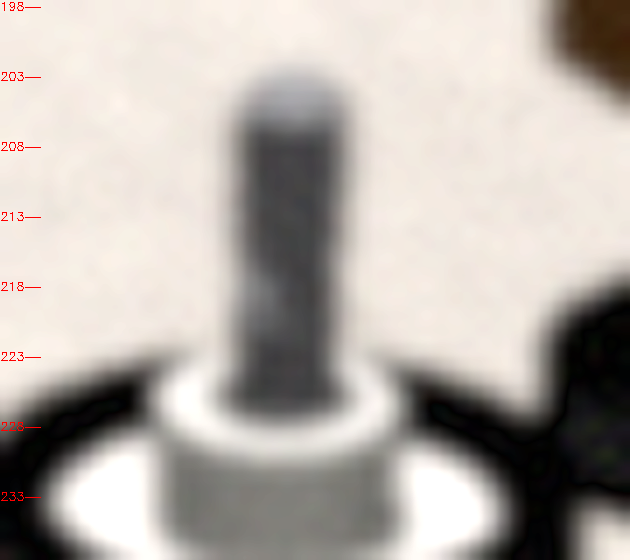

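The pin top's light cone spans rows 202.5 to 206.9 and the hub's top ellipse rows 222.6 to 230.8. Together they put the pin top at about 0.1155 and the hole at about 0.0855 (bevel spot at row 218.6, which agrees). I bring the clip up just short of the pin and compare.

```bash
cat >> h.py <<'E'
PIN=np.array([.594,.059])
def tcp(s,z,dy=0,psi=-.3):  # clip origin s metres before the pin axis, clip axis at height z
    c,si=np.cos(np.radians(psi)),np.sin(np.radians(psi))
    v=np.array([-.030-s,.012+dy]);return [PIN[0]+c*v[0]-si*v[1],PIN[1]+si*v[0]+c*v[1],z-.0002]
E
python3 - <<'E'
from h import *
import cv2
arm.move_l([.4615,.2425,.12],feed=.15);print(arm.current_force(),arm.current_width())
arm.move_to(tcp(.075,.12),R(-.3))
arm.move_l(tcp(.075,.0855),R(-.3),feed=.1)
arm.sleep(.2);print(arm.current_t(),arm.current_ee_pos(),tcp(.075,.0855),arm.current_force(),arm.current_width())
for n in("side","top"):
  im=arm.snapshot(n);cv2.imwrite(f"pics/{n}5.png",im[:,:,::-1])
s=cv2.imread("pics/side5.png");t=cv2.imread("pics/top5.png")
cv2.imwrite("pics/side5c.png",cv2.convertScaleAbs(cv2.resize(s[190:240,270:340],None,fx=11,fy=11,interpolation=2),alpha=1.5,beta=-20))
cv2.imwrite("pics/top5c.png",cv2.convertScaleAbs(cv2.resize(t[195:275,245:315],None,fx=7,fy=7,interpolation=2),alpha=1.5))
tip=[PIN[0]-.0275,PIN[1],.0855];print(proj("side",tip),proj("top",tip))
E
```

```text
[-0.8071 -0.5838 -0.4758] 0.028051101024057924
24.8833 [0.4894 0.0717 0.0859] [np.float64(0.4890642708799972), np.float64(0.07154961170926817), 0.0853] [-0.4378 -0.3176 -0.6212] 0.027958525470922976
[306.2043 218.3492] [277.8117 239.2136]
```

View pics/side5c.png

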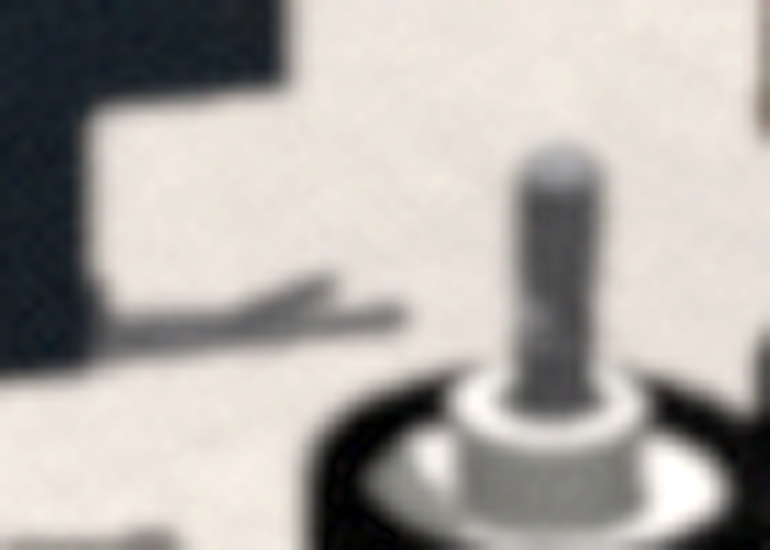

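View pics/top5c.png

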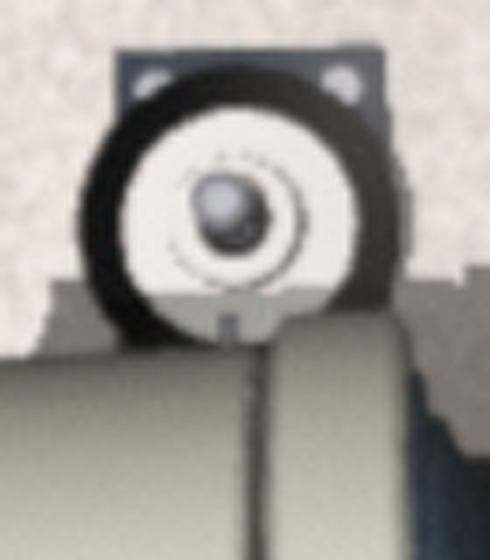

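The leg lies level and its line meets the pin at the hole's level in the side view. Tip at crop (400,315), extrapolating to (540,305). The bevel spot at y=320 would be the lower bevel, which fits the pin-top estimate. I check the lateral offset in the top view.

Run:
```python
from h import *
import cv2
t=cv2.imread("pics/top5.png")
k=14;x0,y0=260,212
a=cv2.convertScaleAbs(cv2.resize(t[y0:y0+36,x0:x0+40],None,fx=k,fy=k,interpolation=2),alpha=1.7)
def pt(P,c):
    q=(proj("top",P)-[x0,y0]+.5)*k-.5; cv2.drawMarker(a,tuple(int(v) for v in q),c,0,12); print(P,q)
pt([.594,.059,.1155],(0,0,255));pt([.594,.059,.066],(0,255,0));pt([.5665,.0592,.0861],(255,0,0))
cv2.imwrite("pics/top5d.png",a)
```

```text
[0.594, 0.059, 0.1155] [231.9123 160.8033]
[0.594, 0.059, 0.066] [263.9273 194.6263]
[0.5665, 0.0592, 0.0861] [253.9798 387.271 ]
```

View pics/top5d.png

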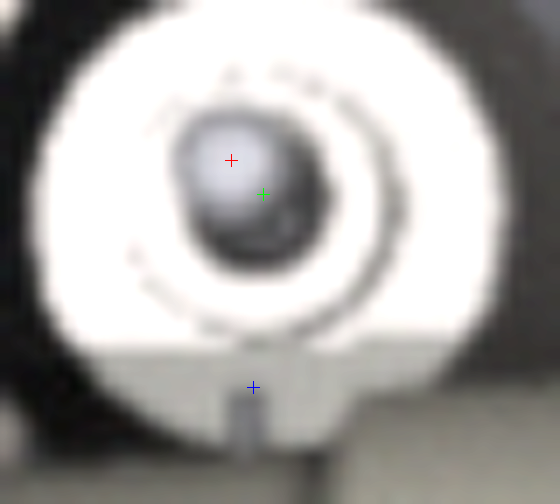

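In the top view the pin matches the model. The leg is at column 246 where 254 was expected, so it sits about 1.1 mm too far to +y. I correct that and advance by feel.

```bash
cat > ins.py <<'E'
from h import *
def adv(s,s1,z,dy,lim,step=.001,feed=.02,f0=None,v=True):
    while s>s1+1e-6:
        s=max(s-step,s1);arm.move_l(tcp(s,z,dy),feed=feed)
        f=arm.current_force()-f0
        if v and (np.linalg.norm(f)>1.5 or round(s*1000)%5==0):print(round(s*1000,1),f,arm.current_torque())
        if np.linalg.norm(f)>lim:print("STOP");break
    return s
E
python3 - <<'E'
from ins import *
z,dy=.0855,-.0011
arm.move_l(tcp(.068,z,dy),feed=.05);arm.sleep(.15);f0=arm.current_force();print(f0,arm.current_torque());np.save("f0.npy",f0)
s=adv(.068,.040,z,dy,3.,f0=f0)
print(s,arm.current_t(),arm.current_ee_pos())
E
```

```text
[-0.3527 -0.7124  0.0812] [ 0.0184 -0.004  -0.002 ]
65.0 [ 0.8015  1.0306 -0.6004] [0.0368 0.0115 0.0316]
60.0 [0.5615 1.3167 0.238 ] [ 0.0458  0.0285 -0.0047]
58.0 [ 0.2027  1.0177 -1.2329] [ 0.0038  0.0071 -0.0502]
56.0 [ 0.189   1.4195 -0.5273] [ 0.0639 -0.0204 -0.0035]
55.0 [ 0.8078  0.0259 -1.2154] [0.0298 0.032  0.0271]
52.0 [ 0.4295  1.5455 -1.0833] [0.0675 0.0348 0.0103]
50.0 [ 1.1719  0.9996 -0.9193] [0.0211 0.0396 0.0827]
48.0 [ 0.5811  0.2178 -1.5076] [0.0366 0.0451 0.0084]
45.0 [ 0.1633  0.7425 -0.1693] [-0.0076  0.0186 -0.0579]
40.0 [ 0.4205  0.2244 -0.412 ] [ 0.0343  0.0004 -0.04  ]
0.04 32.425 [0.5241 0.0703 0.0853]
```

No contact force with the tip about 7 mm past the pin axis, so it is in the hole. A quick look to confirm, then on.

Run:
```python
from ins import *
import cv2
z,dy=.0855,-.0011;f0=np.load("f0.npy")
s=adv(.040,.028,z,dy,4.,f0=f0)
im=arm.snapshot("side")[:,:,::-1];cv2.imwrite("pics/side6c.png",cv2.convertScaleAbs(cv2.resize(im[190:240,270:340],None,fx=11,fy=11,interpolation=2),alpha=1.5,beta=-20))
print(s,arm.current_t(),arm.current_ee_pos(),arm.current_width())
```

```text
37.0 [ 1.1668  0.4578 -0.8919] [0.0379 0.0308 0.0157]
36.0 [ 0.7026  1.6199 -0.7941] [-0.0037  0.0225  0.0248]
35.0 [-0.0241  1.1244 -1.3155] [-0.0009 -0.0014  0.0121]
30.0 [ 0.7024  1.3954 -0.9202] [0.0551 0.0125 0.005 ]
29.0 [ 0.0223  0.0146 -1.5597] [0.0531 0.0226 0.0006]
28.0 [-0.1622  1.1477 -1.7727] [ 0.0041  0.0443 -0.0238]
0.028 35.475 [0.5361 0.0702 0.0853] 0.02820039629084129
```

View pics/side6c.png

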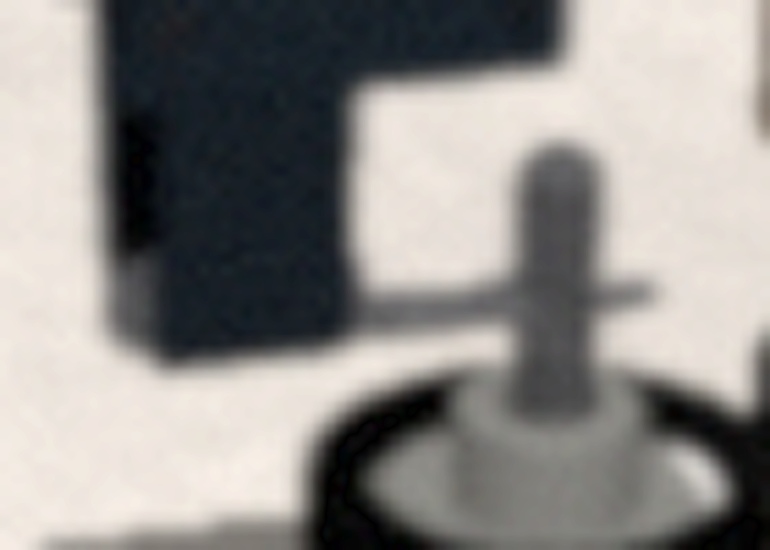

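The tip has come out on the far side at (650,293). I push through the sprung stage and stop on a hard rise.

Run:
```python
from ins import *
z,dy=.0855,-.0011;f0=np.load("f0.npy")
s=adv(.028,.004,z,dy,12.,f0=f0)
print(s,arm.current_t(),arm.current_ee_pos(),tcp(s,z,dy),arm.current_width())
```

```text
27.0 [ 0.0849  1.0037 -1.144 ] [0.0805 0.0024 0.0579]
26.0 [-1.0884  2.1641  0.387 ] [0.2042 0.113  0.083 ]
25.0 [-0.4008  3.1191 -1.138 ] [0.5319 0.1901 0.1654]
24.0 [-1.1593  6.185  -0.6314] [0.8727 0.3206 0.2009]
23.0 [-2.3508  6.8077 -1.0301] [1.1041 0.4768 0.2894]
22.0 [-2.4575  6.7597 -1.3456] [1.1838 0.4841 0.2958]
21.0 [-3.0394  7.8786 -1.2642] [1.2968 0.6312 0.3137]
20.0 [-4.1008  7.7352 -0.7973] [1.4971 0.7333 0.3697]
19.0 [-3.1101  8.7688 -1.4213] [1.6267 0.7736 0.3591]
18.0 [-5.9476  8.6205 -0.9649] [1.7781 1.1945 0.3267]
17.0 [-4.5845 11.0568  0.1226] [1.9993 0.949  0.4154]
16.0 [-7.3632 12.141   0.5832] [2.1669 1.4108 0.4312]
STOP
0.01599999999999999 38.475 [0.5466 0.071  0.0849] [np.float64(0.5480577025623808), np.float64(0.07014070492174225), 0.0853] 0.02812034946345482
```

The sideways load has risen to 12 N. The spring wants the clip to move about 1 mm to +y, so that the straight leg bears on the hole wall. I follow that by feel.

Run:
```python
from ins import *
z=.0855;f0=np.load("f0.npy");s=.016
for dy in (-.0006,-.0001,.0004,.0009):
    arm.move_l(tcp(s,z,dy),feed=.02);arm.sleep(.1);f=arm.current_force()-f0;print(dy,f,arm.current_ee_pos())
    if f[1]<3:break
print(arm.current_t())
```

```text
-0.0006 [-6.9264  9.9444  0.4771] [0.5467 0.0713 0.0849]
-0.0001 [-6.4651  8.6332  0.1991] [0.5467 0.0717 0.085 ]
0.0004 [-6.5282  6.3539  0.5522] [0.5467 0.0719 0.085 ]
0.0009 [-6.5055  4.4336 -0.1686] [0.5468 0.0722 0.085 ]
39.875
```

Run:
```python
from ins import *
z=.0855;f0=np.load("f0.npy");s=.016;dy=.0014
while s>-.006:
    s-=.001;arm.move_l(tcp(s,z,dy),feed=.02)
    f=arm.current_force()-f0;p=arm.current_ee_pos();print(round(s*1000,1),f,p)
    if f[1]>5 and dy<.0025: dy+=.0003
    if f[1]<1: dy-=.0003
    if np.linalg.norm(f)>13:print("STOP");break
print(s,dy,arm.current_t(),arm.current_width())
```

```text
15.0 [-7.4462  1.4584 -0.0844] [0.5473 0.0724 0.0848]
14.0 [-11.1318   2.0781   0.5108] [0.5478 0.0725 0.0847]
13.0 [-4.1851  1.4616 -2.3259] [0.5503 0.0724 0.085 ]
12.0 [-0.5723 -0.0684 -2.4634] [0.5521 0.0725 0.0852]
11.0 [-0.2764  1.809  -1.969 ] [0.5535 0.0723 0.0854]
10.0 [-0.7054  1.4521 -0.5985] [0.5544 0.0723 0.0854]
9.0 [-2.0301  1.3775 -0.7547] [0.5553 0.0723 0.0853]
8.0 [-1.8133  1.8878 -1.2228] [0.5562 0.0723 0.0854]
7.0 [ 0.444   2.1431 -2.5053] [0.5577 0.0723 0.0854]
6.0 [ 1.1283  2.4053 -1.9891] [0.5585 0.0723 0.0854]
5.0 [ 1.9609  0.7689 -1.2135] [0.5595 0.0723 0.0854]
4.0 [ 2.4654  3.511  -1.3062] [0.5604 0.0721 0.0854]
3.0 [ 2.1523  3.2502 -1.8942] [0.5613 0.072  0.0853]
2.0 [ 1.6304  3.3536 -0.4475] [0.5622 0.072  0.0853]
1.0 [ 0.6084  3.0697 -1.0705] [0.5632 0.0719 0.0853]
-0.0 [ 1.0634  2.3517 -1.7321] [0.5642 0.0719 0.0853]
-1.0 [ 1.3701  1.8241 -1.1106] [0.5653 0.0719 0.0853]
-2.0 [-0.4577  3.1969 -1.4511] [0.566  0.072  0.0853]
-3.0 [-4.5346  3.7932 -0.6887] [0.5665 0.072  0.0852]
-4.0 [-7.4945  4.3067  2.1061] [0.5669 0.0721 0.085 ]
-5.0 [-9.794   4.8096  2.6823] [0.5672 0.0721 0.0849]
-6.0 [-12.9756   5.1565   3.3367] [0.5675 0.0722 0.0847]
STOP
-0.006000000000000007 0.0011 45.375 0.027990895481761216
```

It snapped over between s=14 and 12 mm, and the loop came hard against the pin at s about -2 mm. I relax the push and look.

Run:
```python
from ins import *
import cv2
f0=np.load("f0.npy")
p=arm.current_ee_pos();arm.move_l(tcp(-.0025,.0855,.0011),feed=.02);arm.sleep(.2);print(arm.current_force()-f0,arm.current_t())
im=arm.snapshot("side")[:,:,::-1];cv2.imwrite("pics/side7c.png",cv2.convertScaleAbs(cv2.resize(im[180:240,270:340],None,fx=10,fy=10,interpolation=2),alpha=1.5,beta=-20))
```

```text
[-4.4723  0.4789  0.0856] 45.9
```

View pics/side7c.png

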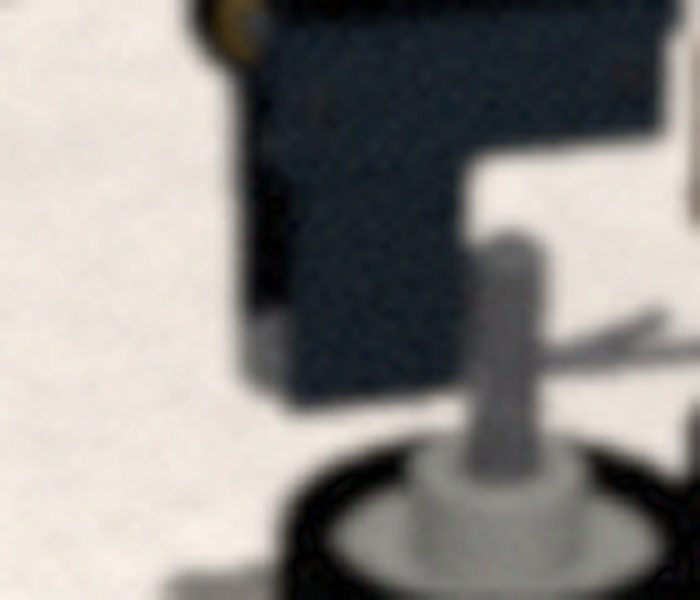

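Both legs show on the far side at (650,340) and the pin has not moved. I release and withdraw upward and back.

Run:
```python
from ins import *
import cv2
arm.grip(.06)
p=np.array(arm.current_ee_pos());arm.move_l([p[0]-.006,p[1],.16],feed=.1)
arm.move_to([.40,.20,.25],R(-.3));arm.sleep(.3)
print(arm.current_t(),arm.current_force())
for n in("side","top"):
  im=arm.snapshot(n);cv2.imwrite(f"pics/{n}8.png",im[:,:,::-1])
s=cv2.imread("pics/side8.png");t=cv2.imread("pics/top8.png")
a=cv2.resize(s[190:260,270:350],None,fx=5,fy=5,interpolation=2);b=cv2.resize(t[190:260,240:320],None,fx=5,fy=5,interpolation=2)
cv2.imwrite("pics/fin.png",cv2.convertScaleAbs(np.hstack([a,b]),alpha=1.5))
```

```text
48.7083 [0.3969 0.6416 0.7158]
```

View pics/fin.png

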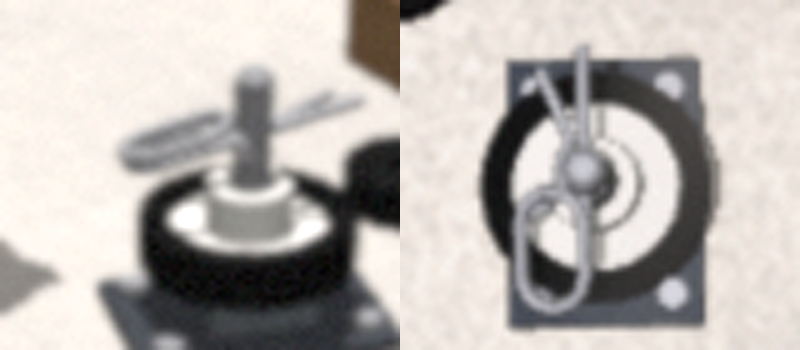

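View pics/top8.png

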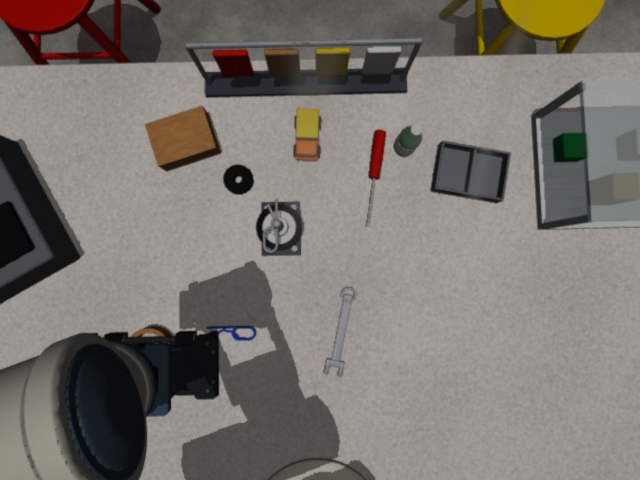

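Run:
```python
from h import *
import cv2
s=cv2.imread("pics/side8.png");t=cv2.imread("pics/top8.png")
a=cv2.resize(s[200:235,288:348],None,fx=13,fy=13,interpolation=2)
cv2.imwrite("pics/fin_s.png",cv2.convertScaleAbs(a,alpha=1.5))
b=cv2.resize(t[195:257,255:305],None,fx=9,fy=9,interpolation=2);cv2.imwrite("pics/fin_t.png",cv2.convertScaleAbs(b,alpha=1.5))
```

```text
(no output)
```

View pics/fin_s.png

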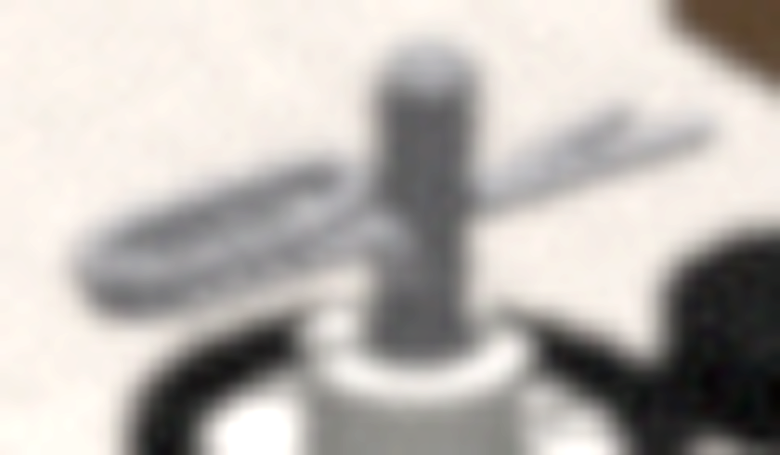

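View pics/fin_t.png

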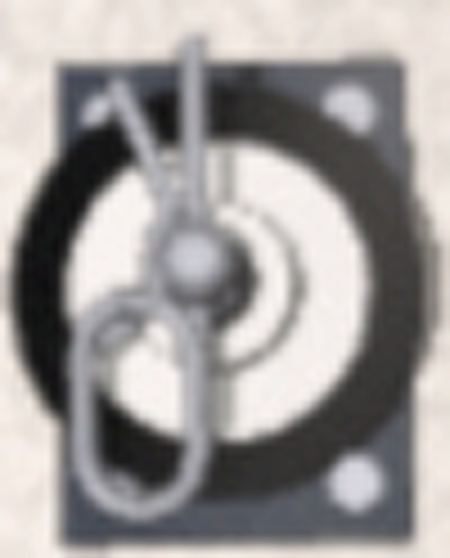

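Run:
```python
from h import *
T,e=tri(cr(193,40,255,195,9),cr(712,128,288,200,13));print("tip",T,e)
L,e2=tri(cr(139,410,255,195,9),cr(215,238,288,200,13));print("loop mid",L,e2)
for name,pt in(("tipz.093",cr(193,40,255,195,9)),):print(onz("top",pt,.096))
d=(T-L);print(np.linalg.norm(d),np.degrees(np.arcsin(d[2]/np.linalg.norm(d))))
psi=np.arctan2(d[1],d[0])+np.arctan2(12,77.5);pit=np.arcsin(d[2]/np.linalg.norm(d))
print("origin",T-.0475*np.array([np.cos(psi)*np.cos(pit),np.sin(psi)*np.cos(pit),np.sin(pit)]),np.degrees(psi))
```

```text
tip [0.6414 0.0598 0.0955] 0.0016571185415512138
loop mid [0.566  0.074  0.0796] 0.001021427821603529
[0.6405 0.06   0.096 ]
0.0783263992990455 11.736079418772418
origin [0.5949 0.0613 0.0858] -1.9010473535873686
```

The triangulated clip origin is (0.5949, 0.0613, 0.0858), about 2.3 mm from the pin axis. Sag is 11.7° and yaw -1.9°, all within limits. The wheel is seated, the bystanders have not moved and the robot is clear, so I hand in.

Run:
```python
from h import *
arm.sleep(.3);print(arm.current_t(),arm.current_force());arm.sign_off()
```

```text
49.1083 [-0.5991  0.3607  0.5238]
the job is handed in; nothing more can be done
```

The wheel is seated on the block round the axle pin. The steel hairpin clip is through the cross hole and home against the pin. I handed the job in at 49.1 s of the 72 s allowed, but the simulator reports no verdict.

**What I did:** I squeezed the wheel's hub in two directions to centre it, then lowered it onto the block with about 5.5 N at seating. I slid the clip in from the -x side by feel, after shifting it 1.1 mm sideways from the top view. While spreading, the spring loaded the gripper sideways to about 14 N in total, so I let the clip follow about 2 mm to +y. It then snapped over and the loop stopped hard on the pin, with a wrist-force peak of about 14 N. I released it and withdrew clear.

**Last checks:**
- **Clip:** the last pictures show the legs on either side of the pin and the loop against it. Its origin measured about 2.3 mm from the pin's axis (limit 4 mm), 86 mm up, sagging about 12° and 2° off the hole's direction.
- **Wheel:** it looks flat on the block round the pin.
- **Other things:** in the top view the bystanders in view look unmoved. The tape roll was mostly hidden by the arm in that view; I did not work near it.

**What disagreed:** my first estimate of the pin's top (0.112 m) was about 3.5 mm low, and I corrected it from an enlarged crop before inserting. The two cameras differ by 1–3 mm in position. The forces are wrist readings, so I did not measure the clip-to-pin force directly.

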